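# Sweep mounted microscope filters through the gate into the collecting slot

### The job

Sweep the three loose filter discs along the tray floor through the narrow gate and into the slot behind it, one at a time: each must have dropped into the slot before the next is brought to the gate. Push them along the floor with the fingertips, do not pick up or lift them, and leave the oil bottle, the jar and the slide box where they stand.

Things in the scene. Friction and masses are not known exactly. Their poses are not given: they have to be found in the camera images.
- tray: fixed light grey sorting tray, 246 (x) by 242 (y) mm; origin on the table under its middle, z up. Its flat floor, 65 mm above the table, spans x -120 to 50, y -115 to 115 mm, rimmed by walls 14 mm high, 6 mm thick. Two fence wings of the same height form a funnel: inner faces run straight from (x 10, y +-115) to the gate posts (x 50, y +-23). Discs start at x -65 to -15, |y| up to 61 mm
- gate (a point): middle of the gate, at the edge of the tray floor: x 50, y 0, z 65 mm in the tray's frame, axes as the tray's. The gate is 46 mm wide, its posts 14 mm high and 6 mm thick (x 50 to 56). The floor ends level with the gate's near side (x 50): a disc pushed along +x until its centre is well past that edge tips and drops, so the fingers need not enter the gate
- slot (a point): middle of the bottom of the open slot right behind the gate: x 80, y 0, z 6 mm in the tray's frame, axes as the tray's. The slot spans x 50 to 110 and y -35 to 35 mm; its bottom lies 59 mm below the tray floor
- disc0: one of three identical loose mounted filters: a flat black round disc with a glass centre, 32 mm across, 9 mm thick, about 16 g, lying flat on the raised tray floor (65 mm above the table). Origin: centre of its underside; z is its axis
- disc1: one of three identical loose mounted filters: a flat black round disc with a glass centre, 32 mm across, 9 mm thick, about 16 g, lying flat on the raised tray floor (65 mm above the table). Origin: centre of its underside; z is its axis
- disc2: one of three identical loose mounted filters: a flat black round disc with a glass centre, 32 mm across, 9 mm thick, about 16 g, lying flat on the raised tray floor (65 mm above the table). Origin: centre of its underside; z is its axis
- oil_bottle: bystander: small amber bottle with black cap, 32 mm across, 65 mm tall, loose on the table beside the tray; origin at the centre of its underside, z up
- jar: bystander: clear jar with white cap, 48 mm across, 55 mm tall, loose on the table beside the tray; origin at the centre of its underside, z up
- slide_box: bystander: blue slide box, 85 (x) by 35 (y) by 26 mm, loose on the table beside the tray; origin at the centre of its underside, z up
Mind the look-alikes: they are no part of the job. What is shaped like the disc2 but yellow is not meant.

How it is judged (in metres and radians):
At the end, for the whole second after the job is handed in: all three discs lie at rest inside the slot (in the tray's frame: x 50 to 112 mm, |y| under 37 mm, underside centre under 53 mm above the table, i.e. at least 12 mm below the tray floor), and the bottle, jar and slide box are within 20 mm of where they started (x of disc0 in the frame of tray between 0.05 and 0.112 m and y of disc0 in the frame of tray between -0.037 and 0.037 m and z of each of disc0, disc1, disc2 in the frame of tray below 0.053 m and linear speed of each of disc0, disc1, disc2 below 0.02 m/s and x of disc1 in the frame of tray between 0.05 and 0.112 m and y of disc1 in the frame of tray between -0.037 and 0.037 m and x of disc2 in the frame of tray between 0.05 and 0.112 m and y of disc2 in the frame of tray between -0.037 and 0.037 m and distance of each of oil_bottle, jar, slide_box from where it was at the start of the episode below 0.02 m); the robot touches nothing.
It fails at once if two discs are at the gate (centre less than 25 mm before it, not yet dropped) at once (((x of disc0 in the frame of tray above 0.025 m and z of disc0 in the frame of tray above 0.057 m) and (x of disc1 in the frame of tray above 0.025 m and z of disc1 in the frame of tray above 0.057 m)) or ((x of disc0 in the frame of tray above 0.025 m and z of disc0 in the frame of tray above 0.057 m) and (x of disc2 in the frame of tray above 0.025 m and z of disc2 in the frame of tray above 0.057 m)) or ((x of disc1 in the frame of tray above 0.025 m and z of disc1 in the frame of tray above 0.057 m) and (x of disc2 in the frame of tray above 0.025 m and z of disc2 in the frame of tray above 0.057 m))).
It fails at once if a disc is lifted more than 8 mm off the tray floor (z of any of disc0, disc1, disc2 in the frame of tray above 0.073 m).
It fails at once if the bottle, jar or slide box is shoved more than 20 mm or tipped over (distance of any of oil_bottle, jar, slide_box from where it was at the start of the episode above 0.02 m or angle between any of oil_bottle, jar, slide_box's own z axis and vertical above 0.35 rad).
It also fails if it takes over 61 s, if anything falls off the work surface, if the arm or the gripper's body presses on something with over 40 N, if the wrist force passes 120 N, or if a joint passes its speed limit or range.

### The arm

A 6-joint arm with a two-finger parallel gripper is mounted at the origin on the work surface. World frame = base frame: x ahead of the robot, y to its left, z up, the work surface at z = 0. Lengths are in m, angles in degrees, forces in N, time in s.
With the tool pointing down it reaches from about 0.4 to 0.825 m from the base axis. Payload 7 kg.
Tool frame: the origin (TCP) lies midway between the tips of the shut fingers; the grasp point (between the pads) lies 19 mm behind it; z points along the fingers, y is the line along which they close (so a half turn about z gives the same grasp; the last joint's range is limited). The gripper opens to 88 mm and grips with 3 to 60 N. Pads are 19 mm wide; open, the fingers measure 130 mm over their backs; the gripper's body (78 mm by 193 mm) begins 47 mm behind the grasp point.
Start: joints at [-51.045, 20.546, 0.682, 0, -70.136, -16.507], TCP at [0.258, -0.624, 0.227] pointing down, gripper open.
Joint ranges: [-176.03, 176.03], [-82.01, 121.73], [-58.28, 71.71], [-173.87, 95.51], [-174.79, -0.11], [-173.66, 173.66]. Speed limits (degrees/s): [136.94, 136.94, 172.46, 180, 180, 180].

### API

Orientations are given as a 3x3 rotation matrix whose columns are the frame's x, y, z axes.
In Python, from rig import robot gives the robot as it stands. Calls block until the motion is done:
- robot.goto(position, orientation): joint-space move of the TCP to a pose.
- robot.servo_line(position, ori=None, speed=0.15): straight line of the TCP; ori=None keeps the orientation; speed is the mean speed in m/s.
- robot.movej(angles): joint-space move.
- robot.move_gripper(opening): opening from 0.0 (shut) to 1.0 (fully open); the grip force is fixed at half the most; returns when the fingers have stopped.
- robot.dwell(seconds).
- robot.ik(position, orientation): joint angles nearest the present ones, or None.
- robot.grab_frame(name): name is "side" or "top"; returns (picture, depth): 420x560x3 uint8, red, green, blue; 420x560 float32, m along the optical axis (not along the pixel's ray), 0 where there is no reading.
- robot.camera_info(name): a dict with "vfov" (degrees; the focal length in pixels is half the picture's height over the tangent of half this angle, whatever the lens; pixels are square), "cx", "cy" (the principal point, pixels), "view" (4x4, takes a point from world to camera coordinates). Camera axes: x right, y down, z forward; pixel columns grow to the right and rows downward; lengths in m; the calibration is good to about 2 mm. A picture is of the moment at which its call begins. camera_info takes no time and is no camera call.
A pose or a line that the arm cannot do raises robot.Unreachable and nothing moves.
- robot.job_done(): hands the job in; it is judged then, once.
Readings, each from a call of its own:
- robot.read_t(): time.
- robot.read_qpos(): joint angles.
- robot.read_qvel(): joint speeds.
- robot.read_effort(): joint torques, N m.
- robot.read_position(): TCP position.
- robot.read_tcp_rot(): TCP orientation.
- robot.read_force(): force on the tool from outside, world axes, zero at the start.
- robot.read_ft_torque(): the same for the moment, N m.
- robot.read_grip_width(): opening from 0.0 (shut) to 1.0 (fully open).
- robot.read_finger_force(): force on a finger pad.
Only numpy, scipy, OpenCV 4.12 (cv2) and the standard library are available. Lean on these libraries where they do the work, as an engineer would, in place of code of your own. Each camera call takes 0.05 s, during which the arm holds its last target. There are 200 camera calls.

## Working session

There is one attempt and no reset: what is moved stays moved. The work goes in short steps, each a Python script; the robot and the scene stay as the last script left them, time stands still between calls to the robot, and variables do not carry over. Pictures are saved under pics/ and viewed, at most 10 in all, crops included, and the job is handed in when it is done.

```bash
mkdir -p pics; ls; python3 - <<'E'
from rig import robot
import cv2
for n in("top","side"):
    p,d=robot.grab_frame(n); cv2.imwrite(f"pics/{n}0.png",p[:,:,::-1]); print(n,robot.camera_info(n))
print(robot.read_t(),robot.read_tcp_rot())
E
```

```text
pics
top {'vfov': 50.0968938982786, 'cx': 276.4751792252439, 'cy': 208.77239231870925, 'view': array([[-0.02132779, -0.99920432, -0.03370235,  0.05206024],
       [-0.98358711,  0.02701175, -0.17840056,  0.52021686],
       [ 0.17916897,  0.02934431, -0.98338059,  0.73903408],
       [ 0.        ,  0.        ,  0.        ,  1.        ]])}
side {'vfov': 47.94749116761858, 'cx': 283.04017251904384, 'cy': 208.19284057759666, 'view': array([[-0.98211664, -0.1882275 ,  0.00416183,  0.53744365],
       [-0.11004496,  0.55596609, -0.82388823,  0.10492355],
       [ 0.15276459, -0.80961232, -0.56673703,  0.78483258],
       [ 0.        ,  0.        ,  0.        ,  1.        ]])}
0.1 [[-9.24248425e-01 -3.81791009e-01 -6.88330480e-04]
 [-3.81791606e-01  9.24247497e-01  1.31668275e-03]
 [ 1.33490089e-04  1.47974076e-03 -9.99998896e-01]]
```

View pics/top0.png

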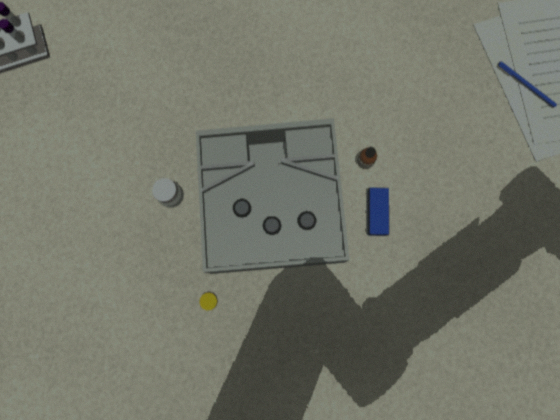

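View pics/side0.png

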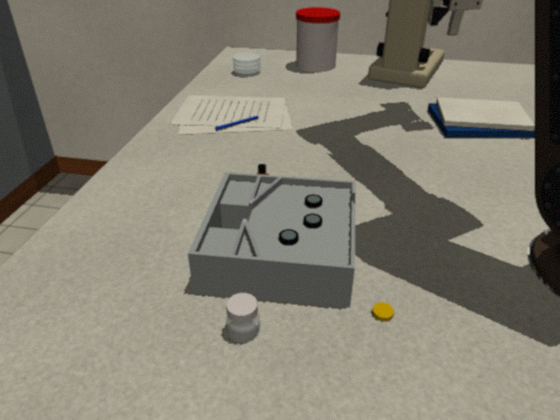

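The top picture shows the tray with the gate towards the top (+x). The candidates are three black discs at (242,208), (272,226) and (307,220), and a yellow look-alike on the table at (208,301). I choose the three black ones. The jar is at (165,190), the bottle at (368,156) and the slide box at (378,211).

```bash
cat > h.py <<'E'
from rig import robot
import numpy as np, cv2
def cam(n):
    c=robot.camera_info(n); V=np.array(c['view']); f=210/np.tan(np.radians(c['vfov']/2))
    return c,V,f
def ray(n,uv,z):
    c,V,f=cam(n); R=V[:3,:3]; o=-R.T@V[:3,3]
    d=R.T@np.array([(uv[0]-c['cx'])/f,(uv[1]-c['cy'])/f,1]); return o+d*(z-o[2])/d[2]
def cloud(n,d):
    c,V,f=cam(n); v,u=np.mgrid[:d.shape[0],:d.shape[1]]
    P=np.stack([(u-c['cx'])/f*d,(v-c['cy'])/f*d,d],-1)-V[:3,3]
    return P@V[:3,:3]
def proj(n,p):
    c,V,f=cam(n); q=V[:3,:3]@np.asarray(p)+V[:3,3]; return f*q[0]/q[2]+c['cx'],f*q[1]/q[2]+c['cy']
E
python3 - <<'E'
from h import *
p,d=robot.grab_frame("top"); P=cloud("top",d); z=P[...,2]
box=np.zeros(z.shape,bool); box[100:290,185:355]=1
m=((d>0)&(z>0.072)&(z<0.086)&box).astype(np.uint8)
n,l,s,_=cv2.connectedComponentsWithStats(m); k=1+s[1:,4].argmax(); print(s[k])
w=P[l==k][:,:2].astype(np.float32)*1000
r=cv2.minAreaRect(w); print("rect",r, np.median(z[(l==k)]))
print("floor z",np.median(z[(abs(z-.065)<.01)&box]))
# rim outline by image: project corners
hsv=cv2.cvtColor(p,cv2.COLOR_RGB2HSV); g=hsv[...,2]
bg=np.median(g[180:260,215:330]); print("bg",bg)
mk=((g<bg*.72)&box).astype(np.uint8)
for c in cv2.findContours(mk,cv2.RETR_EXTERNAL,cv2.CHAIN_APPROX_NONE)[0]:
    a=cv2.contourArea(c)
    if 100<a<1500:
        (u,v),rad=cv2.minEnclosingCircle(c); print(u,v,rad,a,ray("top",(u,v),.074))
b=cv2.boxPoints(r)/1000
im=p.copy()
for q in b: cv2.circle(im,tuple(int(round(t)) for t in proj("top",[*q,.079])),2,(255,0,0),1)
cv2.imwrite("pics/crop.png",cv2.resize(im[110:310,150:400],None,fx=3,fy=3,interpolation=2)[:,:,::-1]); print(b)
E
```

```text
[ 196  118  154  154 3548]
rect ((544.1681518554688, 49.55713653564453), (246.87664794921875, 242.66033935546875), 3.5421111583709717) 0.07848757409650274
floor z 0.06483716942992257
bg 118.0
271.5 225.0294189453125 9.68411636352539 261.5 [0.48900044 0.04753705 0.074     ]
306.4787292480469 220.03192138671875 9.694168090820312 266.5 [ 0.49593377 -0.01141727  0.074     ]
241.5 207.5 9.617792129516602 263.0 [0.52035856 0.09788449 0.074     ]
230.0 215.5 56.81779098510742 128.0 [0.5071256  0.11750743 0.074     ]
265.89886474609375 145.2863311767578 67.54315185546875 763.0 [0.629097   0.05456471 0.074     ]
[[ 0.4134696   0.16302924]
 [ 0.42846167 -0.07916754]
 [ 0.6748667  -0.06391496]
 [ 0.6598746   0.1782818 ]]
```

View pics/crop.png

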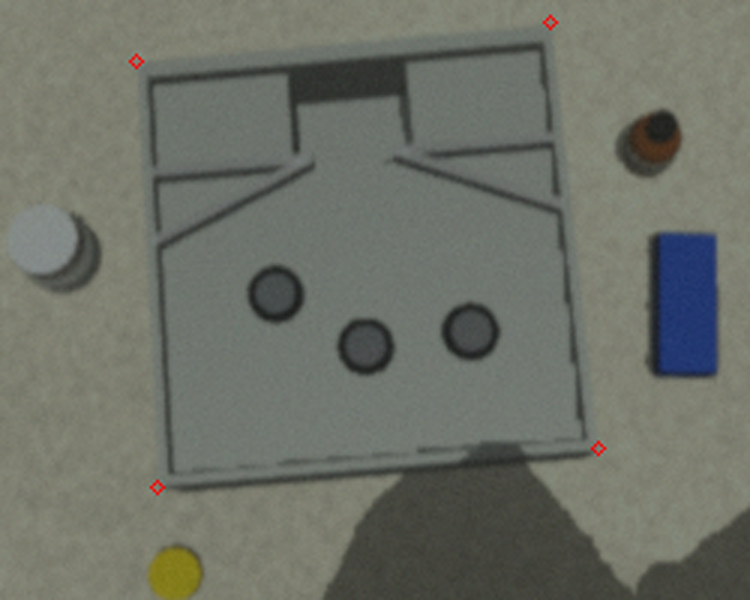

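The crop confirms three black glass-centred discs on the tray floor. The gate opening lies between the fence tips at crop (313,163) and (393,158). The yellow disc is on the table outside the tray. Next I get the tray-frame coordinates and cross-check the gate and discs with the side camera.

```bash
python3 - <<'E'
from h import *
T=np.array([.54417,.04956]); a=np.radians(3.54); R=np.array([[np.cos(a),-np.sin(a)],[np.sin(a),np.cos(a)]])
tf=lambda p:np.round(1000*R.T@(np.asarray(p)[:2]-T),1)
for c in[(313,163),(393,158),(158,242),(563,211)]:  # fence features, rim height
    print("fence",tf(ray("top",((c[0]+.5)/3-.5+150,(c[1]+.5)/3-.5+110),.079)))
for n in("top","side"):
    p,d=robot.grab_frame(n); g=p.max(2)
    roi=np.zeros(g.shape,bool)
    if n=="top": roi[190:245,222:325]=1
    else: roi[190:250,272:330]=1
    mk=((g<(85 if n=="top" else 60))&roi).astype(np.uint8)
    for c in cv2.findContours(mk,0,1)[0]:
        if cv2.contourArea(c)>60:
            m,_=cv2.minEnclosingCircle(c); b=cv2.boundingRect(c); m=(b[0]+(b[2]-1)/2,b[1]+(b[3]-1)/2)
            w=ray(n,m,.074 if n=="top" else .0695); print(n,b,w.round(4),tf(w))
# robust rim edges from top depth: in tray frame extents
P=cloud("top",robot.grab_frame("top")[1]); q=(P[...,:2]-T)@R*1000; z=P[...,2]
s=(z>.074)&(z<.084)
for name,k,o in(("x",0,1),("y",1,0)):
    A=q[s&(abs(q[...,o])<90)&(abs(q[...,k])>105)&(abs(q[...,k])<135)][:,k]
    print(name,np.percentile(A[A<0],[5,50,95]).round(1),np.percentile(A[A>0],[5,50,95]).round(1))
E
```

```text
fence [52.  22.6]
fence [ 50.7 -23.2]
fence [ 13.9 113.8]
fence [  10.9 -116.1]
top (262, 216, 20, 19) [0.4891 0.0475 0.074 ] [-55.1   1.4]
top (297, 211, 20, 19) [ 0.496  -0.0115  0.074 ] [-51.9 -57.9]
top (232, 198, 20, 20) [0.5204 0.0979 0.074 ] [-20.8  49.7]
side (279, 230, 19, 15) [0.5206 0.099  0.0695] [-20.5  50.8]
side (303, 215, 19, 13) [0.4894 0.0492 0.0695] [-54.7   3. ]
side (305, 196, 17, 12) [ 0.4957 -0.0087  0.0695] [-52.  -55.2]
x [-123.1 -120.3 -117.5] [112.5 116.9 122.3]
y [-120.8 -117.5 -109.9] [109.7 117.  120.4]
```

```bash
cat >> h.py <<'E'
T=np.array([.54417,.04956]); _a=np.radians(3.54); RT=np.array([[np.cos(_a),-np.sin(_a)],[np.sin(_a),np.cos(_a)]])
tf=lambda p:np.round(1000*RT.T@(np.asarray(p)[:2]-T),1)
def W(xy,z): return [*(T+RT@np.asarray(xy)/1000),z]
def ori(d):
    p=RT@(np.asarray(d,float)/np.hypot(*d)); x=np.array([-p[0],-p[1],0]); z=np.array([0,0,-1.])
    return np.column_stack([x,np.cross(z,x),z])
AHEAD=23.5   # disc centre ahead of TCP while cradled
Z=.068
def push(disc,target,speed=.08):
    """tray-frame mm: push disc centre to target, back off, lift"""
    disc,target=np.array(disc,float),np.array(target,float); d=(target-disc)/np.hypot(*(target-disc)); O=ori(d)
    s=disc-d*(AHEAD+10); e=target-d*AHEAD
    robot.goto(W(s,.12),O); robot.servo_line(W(s,Z),speed=.1)
    robot.servo_line(W(e,Z),speed=speed); print("end force",np.round(robot.read_force(),1),"tcp",tf(robot.read_position()))
    robot.servo_line(W(e-d*15,Z),speed=.08); robot.servo_line(W(e-d*15,.12),speed=.15)
def park(): robot.goto([.45,-.30,.2],ori((1,0)))
def discs():
    p,d=robot.grab_frame("top"); g=p.max(2); m=(g<85).astype(np.uint8)
    for c in cv2.findContours(m,0,1)[0]:
        b=cv2.boundingRect(c)
        if 15<=b[2]<=26 and 15<=b[3]<=26:
            w=tf(ray("top",(b[0]+(b[2]-1)/2,b[1]+(b[3]-1)/2),.074))
            if abs(w[1])<115 and -120<w[0]<60: print("disc",b,w)
    return p
E
python3 - <<'E'
from h import *
robot.move_gripper(.18); print(robot.read_grip_width())
push((-55,1.7),(20,0))
print(robot.read_t())
p,_=robot.grab_frame("side"); cv2.imwrite("pics/s1.png",p[150:330,170:400,::-1].repeat(3,0).repeat(3,1))
park(); p=discs(); print(robot.read_t())
E
```

```text
0.1839291548043719
end force [ 0.  -0.1 -0.2] tcp [-4.   0.5]
6.775
disc (297, 210, 21, 21) [-51.9 -58.8]
disc (233, 199, 18, 18) [-20.8  49.7]
disc (260, 174, 17, 18) [18.5  1.4]
8.2417
```

View pics/s1.png

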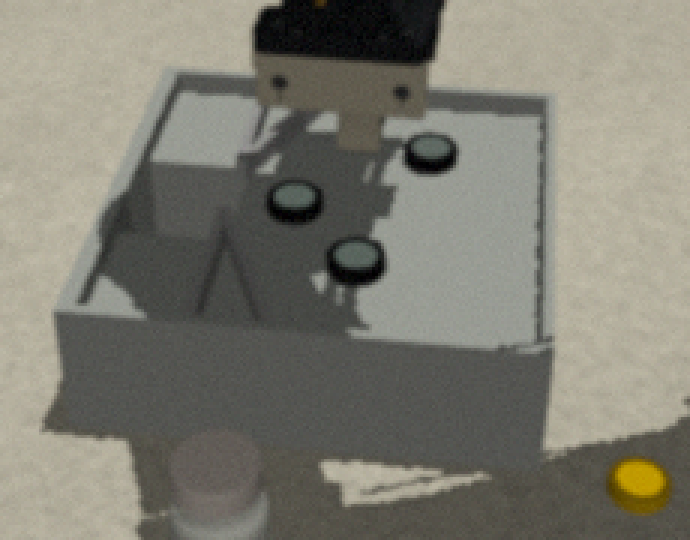

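The picture shows the disc pushed to the funnel mouth at crop (295,200) with the gripper lifted clear and the other two undisturbed. Now I push it through the gate.

```bash
python3 - <<'E'
from h import *
push((18.5,1),(58,.5))
park(); p=discs(); print(robot.read_t()); cv2.imwrite("pics/t2.png",p[100:290,180:400,::-1].repeat(3,0).repeat(3,1))
E
```

```text
end force [0.2 0.5 0.2] tcp [34.   0.7]
disc (297, 210, 21, 21) [-51.9 -58.8]
disc (233, 199, 18, 18) [-20.8  49.7]
13.3417
```

View pics/t2.png

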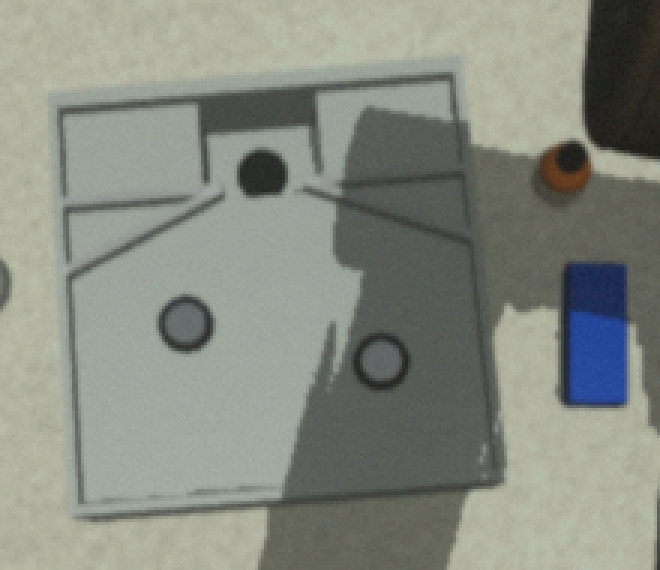

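The disc shows in the slot at crop (262,173), upside down and partly hidden by the floor edge, so it looks dropped. I confirm that with depth, then bring the left disc to the middle, well short of the gate.

```bash
cat >> h.py <<'E'
def slot():
    """height (m) of dark things seen between x 45 and 112, |y|<37"""
    p,d=robot.grab_frame("top"); P=cloud("top",d); q=(P[...,:2]-T)@RT*1000
    s=(d>0)&(p.max(2)<75)&(q[...,0]>45)&(q[...,0]<108)&(abs(q[...,1])<33)
    print("slot dark z",np.percentile(P[s][:,2],[5,50,95,100]).round(3),s.sum())
E
python3 - <<'E'
from h import *
slot()
push((-20.8,50),(0,0))
park(); discs(); print(robot.read_t())
E
```

```text
slot dark z [0.012 0.015 0.016 0.018] 183Traceback (most recent call last):
  File "<stdin>", line 3, in <module>
  File "h.py", line 28, in push
    robot.servo_line(W(e,Z),speed=speed); print("end force",np.round(robot.read_force(),1),"tcp",tf(robot.read_position()))
    ~~~~~~~~~~~~~~~~^^^^^^^^^^^^^^^^^^^^
rig.Unreachable: the arm cannot follow that straight line within its joint ranges
```

```bash
python3 - <<'E'
from h import *
print(robot.read_t(),robot.read_qpos(),tf(robot.read_position()),robot.read_position())
d=np.array([20.8,-50.]);d/=np.hypot(*d); s=np.array([-20.8,50])-d*33.5; e=-d*23.5
for f in(1,-1):
    O=ori(d)@np.diag([f,f,1])
    for k in(0,.5,1):
        print(f,k,robot.ik(W(s+(e-s)*k,Z),O),robot.ik(W(s+(e-s)*k,.12),O))
E
```

```text
17.5917 [ 3.58062472e+01  1.55923348e+01 -3.01478475e+01  1.68639026e-02
 -4.42540688e+01  1.70314880e+02] [-33.4  81. ] [0.50586443 0.12833091 0.0682365 ]
1 0 [ 35.8103526   15.59119671 -30.18446771   0.         -44.22433558
 170.31695793] [ 35.8103526   11.80283481 -26.86186567   0.         -51.33529951
 170.31695793]
1 0.5 None None
1 1 None None
-1 0 [ 35.8103526   15.59119671 -30.18446771   0.         -44.22433558
  -9.68304207] [ 35.8103526   11.80283481 -26.86186567   0.         -51.33529951
  -9.68304207]
-1 0.5 [ 32.0869206   16.21257237 -29.2472272    0.         -44.54020043
  -5.95961007] [ 32.0869206   12.47657027 -25.95304628   0.         -51.57038345
  -5.95961007]
-1 1 [ 28.40643049  16.97808626 -28.07865264   0.         -44.9432611
  -2.27911996] [ 28.40643049  13.30574312 -24.81808581   0.         -51.87617107
  -2.27911996]
```

The first disc is confirmed dropped (top at z ≈ 15 mm). The planned yaw hits the joint 6 limit, so I use the half-turned tool.

```bash
cat >> h.py <<'E'
_ori=ori
def ori(d):
    best=None
    for f in(1,-1):
        O=_ori(d)@np.diag([f,f,1.]); q=robot.ik(W((-20,0),.1),O)
        if q is not None and (best is None or abs(q[5])<best[0]): best=(abs(q[5]),O)
    return best[1]
E
python3 - <<'E'
from h import *
robot.servo_line(W((-33.4,81),.12),speed=.15)
push((-20.8,50),(0,0))
park(); discs(); print(robot.read_t())
E
```

```text
end force [ 0.4  0.7 -0.4] tcp [-9.1 21.7]
disc (297, 210, 21, 21) [-51.9 -58.8]
disc (262, 185, 17, 18) [-0.9 -0.5]
24.925
```

```bash
python3 - <<'E'
from h import *
push((-.9,-.5),(58,0))
park(); discs(); slot(); print(robot.read_t())
E
```

```text
end force [-0.4  0.2 -0.1] tcp [34.  -0.3]
disc (297, 210, 21, 21) [-51.9 -58.8]
slot dark z [0.013 0.024 0.03  0.032] 213
30.2917
```

Two are down. Now the third.

```bash
python3 - <<'E'
from h import *
push((-51.9,-57.5),(0,0))
park(); discs(); print(robot.read_t())
E
```

```text
end force [-0.5 -0.6 -0.4] tcp [-16.1 -17.7]
disc (260, 185, 18, 18) [-0.7  2.1]
38.0083
```

```bash
python3 - <<'E'
from h import *
push((-.7,1.5),(58,.3))
park(); p=discs(); slot(); print(robot.read_t()); cv2.imwrite("pics/t3.png",p[100:290,140:400,::-1].repeat(3,0).repeat(3,1))
E
```

```text
end force [-0.8 -0.4  0.2] tcp [34.   0.7]
slot dark z [0.014 0.035 0.04  0.042] 231
43.3833
```

View pics/t3.png

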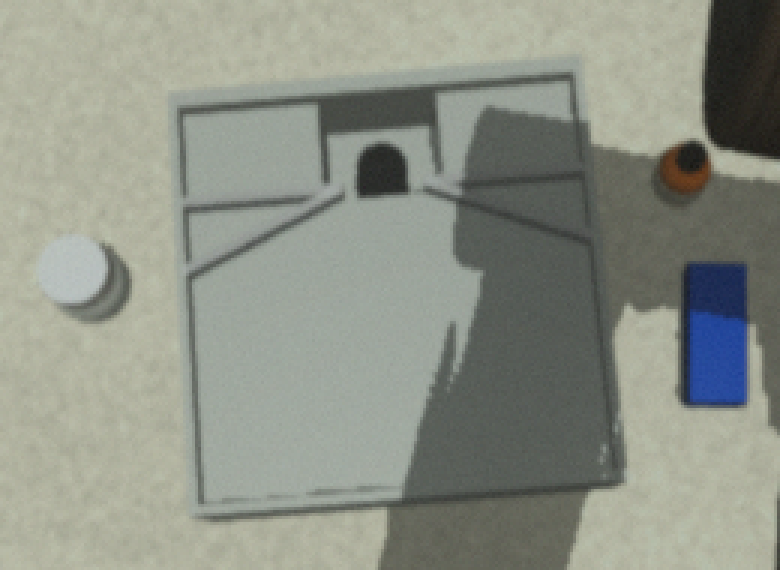

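The floor is empty. The discs are stacked in the slot at crop (382,168), with the top of the stack at z ≈ 42 mm. The jar, bottle and slide box have not moved.

```bash
python3 -c "
from rig import robot
print(robot.job_done())"
```

```text
the job is handed in; nothing more can be done
None
```

All three black discs were swept through the gate one at a time and lie in the slot, the bottle, jar and slide box are where they stood, and the job was handed in at about 43 s of the 61 s allowed; the hand-in call returned no verdict.

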